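# Line up the seasonings on the tray by height

## Robot

A 7-joint arm with a two-finger parallel gripper is mounted at the origin on a cart in front of the work surface, level with it; the furniture and walls round the work are solid. World frame = base frame: x ahead of the robot, y to its left, z up, the work surface at z = 0. Lengths are in m, angles in rad, forces in N, time in s.
With the tool pointing down it reaches from about 0.425 to 1.025 m from the base axis. Payload 3.6 kg.
Tool frame: the origin (TCP) lies midway between the tips of the shut fingers; the grasp point (between the pads) lies 19 mm behind it; z points along the fingers, y is the line along which they close (so a half turn about z gives the same grasp; the last joint's range is limited). The gripper opens to 85 mm and grips with 20 to 120 N. Pads are 22 mm wide; open, the fingers measure 114 mm over their backs; the gripper's body (76 mm by 85 mm) begins 54 mm behind the grasp point. The pads swing forward as they close: fully open they stand 13 mm farther back than shut.
Start: joints at [1.02, 0.591, 0.048, 1.609, -0.033, 0.943, -0.034], TCP at [0.32, -0.65, 0.231] pointing down, gripper open.
Joint ranges: [-2.69, 2.69], [-0.47, 2.24], [-1.27, 1.36], [0.19, 2.51], [-1.53, 4.68], [0.08, 2.07], [-3.09, 3.09]. Speed limits (rad/s): [2.57, 2.57, 3.14, 3.14, 3.14, 3.14, 3.14].

## Interface

Orientations are given as a rotation vector (axis times angle).
In Python, from plant import manip, vision, spotter gives the robot as it stands.
- The arm moves only by the tool play_rows, never from a script. Its argument "rows" is a list of rows, each an object of numbers: "tx", "ty", "tz": the shift along the tool's x, y, z in m; "wx", "wy", "wz": the turn, a rotation vector about the tool's x, y, z in rad; "grip": the opening, from 0 (shut) to 1 (fully open). In form: [{"tx": .., "ty": .., "tz": .., "wx": .., "wy": .., "wz": .., "grip": ..}, ...]. A call has 1 to 20 rows; each row is the pose to reach, as a shift and turn from the pose commanded when the call began, along the tool's axes at that moment; what a row does not reach only later rows make up. A row lasts 1/12 s, in which the tool goes at most 41.7 mm and 7.16 degrees, less where a joint would pass 70% of its speed; a pose out of reach is approached as far as the arm can. A call with a gripper value outside its range is refused whole. The fingers move at their own pace and stop on an object; the grip force is fixed at half the most. Time passes only in rows, so rows that repeat a pose let the fingers close. It gives the time, the measured TCP pose, the force, the opening and the grip force at its end, in the units of the state.
- manip.observe(): the state, without advancing time (a new reading comes with each control period).
- vision.read_camera(name): name is "scene" or "top" or "wrist"; returns a dict with "pixels" (420x560x3 uint8, red, green, blue), "range_z" (420x560 float32, m along the optical axis (not along the pixel's ray), 0 where there is no reading), "fx", "fy", "cx", "cy" (pixels), "xyz" and "orientation" of the camera in the world. Camera axes: x right, y down, z forward; pixel columns grow to the right and rows downward; lengths in m; the calibration is good to about 2 mm. A picture is of the moment at which its call begins.
- manip.sign_off(): hands the job in; it is judged then, once.
Trained networks look in the newest picture that a camera, given by its name, has taken for a name from the list of things; names that differ only in an ending like _2 or _b are one class to them, and where a whole thing is asked for, a point or a joint stands for the part that bears it (a point fixed in the world has none). Each returns a list of dicts, best first, with "conf" (0 to 1); they miss things now and then, are a little off and sometimes report something else, mostly with a low value. They report only what shows in the picture. A call takes as long as a camera call. They do not tell look-alikes from the thing itself.
- spotter.look_for(camera, thing): "location" ([column, row] in pixels, amid what is visible of it).
- spotter.regions_of(camera, thing): "pixels" (420x560 bool, what is visible of it) and "location" ([column, row] in pixels, amid what is visible of it).
The state is a dict: "time": time; "joint_pos": joint angles; "joint_velocities": joint speeds; "joint_torque": joint torques, N m; "eef_pos": TCP position; "tool_rot": TCP orientation; "ft_force": force on the tool from outside, world axes, zero at the start; "torque": the same for the moment, N m; "width": finger opening in m; "finger_force": force on a finger pad.
Only numpy, scipy, OpenCV 4.12 (cv2) and the standard library are available. Lean on these libraries where they do the work, as an engineer would, in place of code of your own. Each camera call takes 0.05 s, during which the arm holds its last target. There are 200 camera calls.

## Task

Move the pepper mill, the jar, the spice jar and the salt shaker onto the wooden tray: one standing upright on the middle of each cork coaster, lined up by height, the tallest at the end by the orange mug and going down to the shortest at the end by the white mug. Leave both mugs where they stand, and do not knock anything over.

Things in the scene. Friction and masses are not known exactly. Their poses are not given: they have to be found in the camera images.
- mill_1: pepper mill of brown turned wood with a ball-shaped head and a small metal button on top; 170 mm tall, the tallest of the four. Body up to 58 mm across, 0 to 122 mm up; ball head 48 mm across, 123 to 159 mm up (good grip at 140 mm; it does not turn); button 12 mm across. 0.18 kg. Round. Origin: centre of its underside; z runs up its axis. Starts upright on the worktop (z = 0).
- jar_1: clear glass jar with grey contents and a flat red lid; 125 mm tall, second tallest. Gripping width 64 mm on the glass and 62 mm on the lid (109 to 125 mm up), 68 mm at its widest. About 0.43 kg. Round. Origin: centre of its underside; z runs up its axis. Starts upright on the worktop (z = 0).
- spice_jar_1: slim spice jar with a brown picture label and a red cap; 106 mm tall, third tallest. Glass 42 mm across, cap (top 21 mm) 45 mm across. About 0.11 kg. Round. Origin: centre of its underside; z runs up its axis. Starts upright on the worktop (z = 0).
- mill_2: small salt shaker, clear glass with white-grey contents and a grey domed top; 90 mm tall, the shortest. Glass up to 44 mm across from 0 to 70 mm, top 34 mm across. About 0.1 kg. Round. Origin: centre of its underside; z runs up its axis. Starts upright on the worktop (z = 0).
- coaster_1: one of four equal round cork coasters, 76 mm across, with a dark ring near the edge, fixed in a straight row, 95 mm apart and numbered along it, on a low fixed dark wooden tray (112 x 390 mm, rim 14 mm high). Origin: centre of its underside, 8 mm above the worktop; it is 4 mm thick (top at z = 12 mm). z up; y runs along the row.
- coaster_2: one of four equal round cork coasters, 76 mm across, with a dark ring near the edge, fixed in a straight row, 95 mm apart and numbered along it, on a low fixed dark wooden tray (112 x 390 mm, rim 14 mm high). Origin: centre of its underside, 8 mm above the worktop; it is 4 mm thick (top at z = 12 mm). z up; y runs along the row.
- coaster_3: one of four equal round cork coasters, 76 mm across, with a dark ring near the edge, fixed in a straight row, 95 mm apart and numbered along it, on a low fixed dark wooden tray (112 x 390 mm, rim 14 mm high). Origin: centre of its underside, 8 mm above the worktop; it is 4 mm thick (top at z = 12 mm). z up; y runs along the row.
- coaster_4: one of four equal round cork coasters, 76 mm across, with a dark ring near the edge, fixed in a straight row, 95 mm apart and numbered along it, on a low fixed dark wooden tray (112 x 390 mm, rim 14 mm high). Origin: centre of its underside, 8 mm above the worktop; it is 4 mm thick (top at z = 12 mm). z up; y runs along the row.
- mug_1: orange mug, loose, standing upright on the worktop just behind one end of the tray, about 150 mm from the end coaster's centre: it marks that end of the row, leave it alone. Origin: middle of its footprint with the handle, underside; the handle points to its -y. 81 x 113 x 101 mm tall. (Above it a wall shelf overhangs: front edge at x = 0.635 m, underside 0.50 m up.)
- mug_2: white (with thin red lines) mug, loose, standing upright on the worktop just behind one end of the tray, about 150 mm from the end coaster's centre: it marks that end of the row, leave it alone. Origin: middle of its footprint with the handle, underside; the handle points to its -y. 82 x 112 x 94 mm tall.
Not all that is in view belongs to the job. What is shaped like the mill_1 but green or turquoise is not meant.

How it is judged:
By the outcome, as a careful person would: the job done as asked, in the order asked, and still so for the second after the job is handed in, with the robot touching nothing.
It also fails if it takes over 115 s, if anything falls off the work surface, if the arm or the gripper's body presses on something with over 40 N, if the wrist force passes 120 N, or if a joint passes its speed limit or range.

## Working session

There is one attempt and no reset: what is moved stays moved. The work goes in short steps, Python scripts to look and compute and a tool call to move; the robot and the scene stay as the last step left them, time stands still between calls to the robot, and variables do not carry over. Pictures are saved under pics/ and viewed, at most 14 in all, crops included, and the job is handed in when it is done.

Besides the shell and the picture viewer there is one more tool, called after ">>>" by a JSON object that holds its "op" and its "data". play_rows: Moves the arm, as the interface text tells. Its arguments: {"type":"object","properties":{"rows":{"type":"array"}},"required":["rows"]}

```bash
mkdir -p pics; ls; cat > h.py <<'E'
import numpy as np, cv2
from scipy.spatial.transform import Rotation as R
from plant import manip, vision, spotter
def cam(n):
    c=vision.read_camera(n)
    o=np.array(c["orientation"],float)
    c["M"]=o if o.shape==(3,3) else (R.from_rotvec(o).as_matrix() if o.size==3 else R.from_quat(o).as_matrix())
    return c
def cloud(c):
    v,u=np.mgrid[0:420,0:560]; z=c["range_z"]
    P=np.stack([(u-c["cx"])/c["fx"]*z,(v-c["cy"])/c["fy"]*z,z],-1)
    return P@c["M"].T+np.array(c["xyz"])
def save(c,name): cv2.imwrite("pics/"+name,c["pixels"][:,:,::-1])
E
python3 - <<'E'
from h import *
s=manip.observe(); print(s)
for n in ["scene","top"]:
    c=cam(n); save(c,n+"0.png"); print(n,c["xyz"],c["orientation"],c["fx"])
    P=cloud(c)
    for t in ["mill_1","jar_1","spice_jar_1","mill_2","coaster_1","mug_1","mug_2"]:
        for r in spotter.regions_of(n,t):
            m=r["pixels"]&(c["range_z"]>0)
            if m.sum()<5: continue
            q=P[m]; zt=np.percentile(q[:,2],97); tp=q[q[:,2]>zt-0.012]
            print(t,round(r["conf"],2),np.round(r["location"]),"med",np.round(np.median(q,0),3),"top",np.round((tp.min(0)+tp.max(0))/2,3),np.round(tp.mean(0),3),round(zt,3),m.sum())
E
```

```text
pics
{'time': 0.0, 'joint_pos': array([ 1.01953059,  0.59213425,  0.04831975,  1.6098213 , -0.03330945,
        0.94268561, -0.03368138]), 'joint_velocities': array([-0.00055922, -0.00069094, -0.00079968,  0.00067   , -0.00080588,
        0.00022883,  0.00127419]), 'joint_torque': array([-2.04377961e-04, -5.48680401e+01,  1.54682066e+00, -1.98121762e+01,
        9.45868524e-03,  8.81686195e-03, -2.01095725e-05]), 'eef_pos': array([ 0.32004437, -0.64962048,  0.23013093]), 'tool_rot': array([-3.05753865e+00, -7.12424651e-01,  9.97688359e-04]), 'ft_force': array([ 0.46904837, -0.23537862,  0.55050122]), 'torque': array([-0.0317228 , -0.03434868,  0.00862565]), 'finger_force': 0.0, 'width': 0.08517638950030762}
scene [-0.39038741  0.67846926  0.92078286] [-1.19660223  2.23049919 -1.06709151] 494.14996870299495
mill_1 0.85 [366. 157.] med [ 0.52  -0.271  0.081] top [ 0.531 -0.277  0.16 ] [ 0.529 -0.277  0.156] 0.16 700
mill_1 0.78 [387. 199.] med [ 0.319 -0.166  0.078] top [ 0.328 -0.175  0.16 ] [ 0.326 -0.173  0.156] 0.16 955
mill_1 0.73 [410. 193.] med [ 0.329 -0.256  0.076] top [ 0.339
[... 3423 characters left out ...]
 med [0.473 0.22  0.011] top [0.473 0.219 0.011] [0.473 0.22  0.012] 0.015 659
mug_1 0.97 [304. 148.] med [0.641 0.016 0.057] top [0.635 0.008 0.09 ] [0.638 0.012 0.09 ] 0.094 1135
mug_1 0.9 [151. 168.] med [0.6   0.392 0.051] top [0.593 0.376 0.097] [0.597 0.377 0.096] 0.1 1417
mug_1 0.52 [370. 190.] med [ 0.526 -0.13   0.105] top [ 0.528 -0.137  0.103] [ 0.528 -0.136  0.105] 0.108 406
mug_2 0.97 [304. 148.] med [0.641 0.016 0.057] top [0.635 0.008 0.09 ] [0.638 0.012 0.09 ] 0.094 1135
mug_2 0.9 [151. 168.] med [0.6   0.392 0.051] top [0.593 0.376 0.097] [0.597 0.377 0.096] 0.1 1417
mug_2 0.52 [370. 190.] med [ 0.526 -0.13   0.105] top [ 0.528 -0.137  0.103] [ 0.528 -0.136  0.105] 0.108 406
```

```bash
python3 - <<'E'
import cv2,numpy as np
a=cv2.imread("pics/scene0.png"); b=cv2.imread("pics/top0.png")
cv2.imwrite("pics/crop1.png",np.hstack([cv2.resize(a[120:240,310:440],(400,369)),cv2.resize(b[160:300,340:460],(316,369))]))
E
```

```text
(no output)
```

View pics/crop1.png

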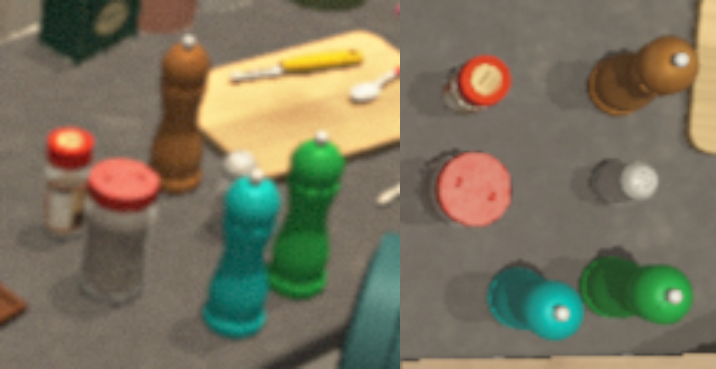

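View pics/scene0.png

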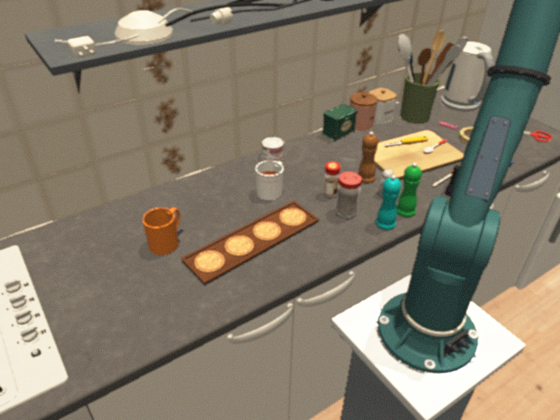

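View pics/top0.png

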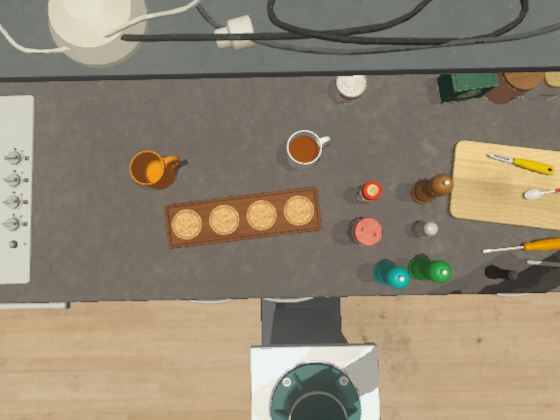

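Pepper mill candidates in the top picture: brown (430,186), turquoise (390,271) and green (430,272). The brown one fits: it is turned wood, and the enlarged crop confirms the colour. The orange mug is at the +y end and the white mug at the −y end. Next I refine the centres.

```bash
cat >> h.py <<'E'
from scipy.optimize import least_squares
def axis(P,guess,z0,z1,r,sphere_z=None):
    q=P.reshape(-1,3); q=q[(np.hypot(q[:,0]-guess[0],q[:,1]-guess[1])<r+.02)&(q[:,2]>z0)&(q[:,2]<z1)]
    f=lambda p: (np.hypot(q[:,0]-p[0],q[:,1]-p[1])-r) if sphere_z is None else np.linalg.norm(q-[p[0],p[1],sphere_z],axis=1)-r
    s=least_squares(f,guess,loss="soft_l1",f_scale=.002); return s.x,len(q),np.abs(s.fun).mean()
E
python3 - <<'E'
from h import *
for n in ["scene","top"]:
    P=cloud(cam(n))
    for nm,a in dict(mill=((.535,-.282),.128,.158,.024,.141),jar=((.434,-.119),.02,.10,.034),jarlid=((.434,-.119),.11,.122,.031),spice=((.528,-.136),.088,.103,.0225),salt=((.438,-.276),.015,.065,.022),salttop=((.438,-.276),.073,.085,.017)).items():
        x,k,e=axis(P,*a); print(n,nm,np.round(x,4),k,round(e,4))
    for nm,g,r,zz in [("jar",(.434,-.119),.04,.12),("spice",(.528,-.136),.03,.101)]:
        q=P.reshape(-1,3); q=q[(np.hypot(*(q[:,:2]-g).T)<r)&(q[:,2]>zz)]; print(n,nm,"disc",np.round((np.percentile(q,2,0)+np.percentile(q,98,0))/2,4))
    q=P.reshape(-1,3); q=q[(abs(q[:,0]-.35)<.08)&(abs(q[:,1]+.42)<.12)]; print("blackthing zmax",q[:,2].max() if len(q) else 0)
E
```

```text
scene mill [ 0.5352 -0.2848] 170 0.0026
scene jar [ 0.4358 -0.123 ] 516 0.0019
scene jarlid [ 0.4332 -0.12  ] 86 0.0017
scene spice [ 0.5297 -0.1371] 68 0.0017
scene salt [ 0.4347 -0.2787] 62 0.0021
scene salttop [ 0.4414 -0.2785] 41 0.0023
scene jar disc [ 0.4316 -0.1189  0.1245]
scene spice disc [ 0.5283 -0.1348  0.1059]
blackthing zmax 0.10781420087139726
top mill [ 0.5353 -0.2853] 369 0.0027
top jar [ 0.4338 -0.1233] 164 0.0009
top jarlid [ 0.4332 -0.1188] 114 0.0052
top spice [ 0.5299 -0.1371] 56 0.0021
top salt [ 0.4386 -0.2799] 162 0.0018
top salttop [ 0.4395 -0.2793] 98 0.0028
top jar disc [ 0.4334 -0.1198  0.124 ]
top spice disc [ 0.529  -0.1366  0.1052]
blackthing zmax 0.1074364134706155
```

>>> {"op": "play_rows", "data": {"rows": [{"tx":0,"ty":0,"tz":-0.06,"wz":0,"grip":1},{"tx":0,"ty":0,"tz":-0.06,"wz":0,"grip":1},{"tx":0.356,"ty":-0.233,"tz":-0.06,"wz":-1.113,"grip":1},{"tx":0.356,"ty":-0.233,"tz":-0.06,"wz":-1.113,"grip":1},{"tx":0.356,"ty":-0.233,"tz":-0.06,"wz":-1.113,"grip":1},{"tx":0.356,"ty":-0.233,"tz":-0.06,"wz":-1.113,"grip":1},{"tx":0.356,"ty":-0.233,"tz":-0.06,"wz":-1.113,"grip":1},{"tx":0.356,"ty":-0.233,"tz":-0.06,"wz":-1.113,"grip":1},{"tx":0.356,"ty":-0.233,"tz":-0.06,"wz":-1.113,"grip":1},{"tx":0.356,"ty":-0.233,"tz":-0.06,"wz":-1.113,"grip":1},{"tx":0.356,"ty":-0.233,"tz":-0.06,"wz":-1.113,"grip":1},{"tx":0.356,"ty":-0.233,"tz":-0.06,"wz":-1.113,"grip":1},{"tx":0.356,"ty":-0.233,"tz":-0.06,"wz":-1.113,"grip":1},{"tx":0.356,"ty":-0.233,"tz":-0.06,"wz":-1.113,"grip":1},{"tx":0.356,"ty":-0.233,"tz":-0.06,"wz":-1.113,"grip":1}]}}

```text
invalid input at $.rows[0]: expected keys tx, ty, tz, wx, wy, wz, grip
```

>>> {"op": "play_rows", "data": {"rows": [{"tx":0,"ty":0,"tz":-0.06,"wx":0,"wy":0,"wz":0,"grip":1},{"tx":0,"ty":0,"tz":-0.06,"wx":0,"wy":0,"wz":0,"grip":1},{"tx":0.354,"ty":-0.233,"tz":-0.06,"wx":0,"wy":0,"wz":-1.113,"grip":1},{"tx":0.354,"ty":-0.233,"tz":-0.06,"wx":0,"wy":0,"wz":-1.113,"grip":1},{"tx":0.354,"ty":-0.233,"tz":-0.06,"wx":0,"wy":0,"wz":-1.113,"grip":1},{"tx":0.354,"ty":-0.233,"tz":-0.06,"wx":0,"wy":0,"wz":-1.113,"grip":1},{"tx":0.354,"ty":-0.233,"tz":-0.06,"wx":0,"wy":0,"wz":-1.113,"grip":1},{"tx":0.354,"ty":-0.233,"tz":-0.06,"wx":0,"wy":0,"wz":-1.113,"grip":1},{"tx":0.354,"ty":-0.233,"tz":-0.06,"wx":0,"wy":0,"wz":-1.113,"grip":1},{"tx":0.354,"ty":-0.233,"tz":-0.06,"wx":0,"wy":0,"wz":-1.113,"grip":1},{"tx":0.354,"ty":-0.233,"tz":-0.06,"wx":0,"wy":0,"wz":-1.113,"grip":1},{"tx":0.354,"ty":-0.233,"tz":-0.06,"wx":0,"wy":0,"wz":-1.113,"grip":1},{"tx":0.354,"ty":-0.233,"tz":-0.06,"wx":0,"wy":0,"wz":-1.113,"grip":1},{"tx":0.354,"ty":-0.233,"tz":-0.06,"wx":0,"wy":0,"wz":-1.113,"grip":1},{"tx":0.354,"ty":-0.233,"tz":-0.06,"wx":0,"wy":0,"wz":-1.113,"grip":1},{"tx":0.354,"ty":-0.233,"tz":-0.06,"wx":0,"wy":0,"wz":-1.113,"grip":1}]}}

```text
time: 2.23
eef_pos: [0.5338, -0.2872, 0.2911]
tool_rot: [2.225, 2.218, -0.003]
ft_force: [-0.9, -0.6, -0.0]
width: 0.0854
finger_force: 0.0
```

>>> {"op": "play_rows", "data": {"rows": [{"tx":0.002,"ty":0.001,"tz":0.04,"wx":0,"wy":0,"wz":0,"grip":1},{"tx":0.002,"ty":0.001,"tz":0.07,"wx":0,"wy":0,"wz":0,"grip":1},{"tx":0.002,"ty":0.001,"tz":0.1,"wx":0,"wy":0,"wz":0,"grip":1},{"tx":0.002,"ty":0.001,"tz":0.13,"wx":0,"wy":0,"wz":0,"grip":1},{"tx":0.002,"ty":0.001,"tz":0.15,"wx":0,"wy":0,"wz":0,"grip":1},{"tx":0.002,"ty":0.001,"tz":0.17,"wx":0,"wy":0,"wz":0,"grip":1},{"tx":0.002,"ty":0.001,"tz":0.17,"wx":0,"wy":0,"wz":0,"grip":1},{"tx":0.002,"ty":0.001,"tz":0.17,"wx":0,"wy":0,"wz":0,"grip":1},{"tx":0.002,"ty":0.001,"tz":0.17,"wx":0,"wy":0,"wz":0,"grip":1}]}}

```text
time: 2.98
eef_pos: [0.5361, -0.2846, 0.1222]
tool_rot: [2.223, 2.218, -0.0]
ft_force: [0.7, 0.5, 0.5]
width: 0.0857
finger_force: 0.0
```

>>> {"op": "play_rows", "data": {"rows": [{"tx":0,"ty":0,"tz":0,"wx":0,"wy":0,"wz":0,"grip":0.7},{"tx":0,"ty":0,"tz":0,"wx":0,"wy":0,"wz":0,"grip":0.6},{"tx":0,"ty":0,"tz":0,"wx":0,"wy":0,"wz":0,"grip":0.5},{"tx":0,"ty":0,"tz":0,"wx":0,"wy":0,"wz":0,"grip":0.4},{"tx":0,"ty":0,"tz":0,"wx":0,"wy":0,"wz":0,"grip":0.3},{"tx":0,"ty":0,"tz":0,"wx":0,"wy":0,"wz":0,"grip":0.2},{"tx":0,"ty":0,"tz":0,"wx":0,"wy":0,"wz":0,"grip":0.2},{"tx":0,"ty":0,"tz":0,"wx":0,"wy":0,"wz":0,"grip":0.2},{"tx":0,"ty":0,"tz":0,"wx":0,"wy":0,"wz":0,"grip":0.2},{"tx":0,"ty":0,"tz":0,"wx":0,"wy":0,"wz":0,"grip":0.2}]}}

```text
time: 3.82
eef_pos: [0.5369, -0.2834, 0.123]
tool_rot: [2.22, 2.22, 0.001]
ft_force: [-1.4, -0.3, 5.5]
width: 0.0456
finger_force: 60.8
```

>>> {"op": "play_rows", "data": {"rows": [{"tx":0,"ty":0,"tz":0,"wx":0,"wy":0,"wz":0,"grip":0.7},{"tx":0,"ty":0,"tz":0,"wx":0,"wy":0,"wz":0,"grip":0.8},{"tx":0,"ty":0,"tz":0,"wx":0,"wy":0,"wz":0,"grip":0.8},{"tx":-0.001,"ty":-0.001,"tz":0.008,"wx":0,"wy":0,"wz":0,"grip":0.8},{"tx":-0.001,"ty":-0.001,"tz":0.008,"wx":0,"wy":0,"wz":0,"grip":0.8},{"tx":-0.001,"ty":-0.001,"tz":0.008,"wx":0,"wy":0,"wz":0,"grip":0.6},{"tx":-0.001,"ty":-0.001,"tz":0.008,"wx":0,"wy":0,"wz":0,"grip":0.4},{"tx":-0.001,"ty":-0.001,"tz":0.008,"wx":0,"wy":0,"wz":0,"grip":0.2},{"tx":-0.001,"ty":-0.001,"tz":0.008,"wx":0,"wy":0,"wz":0,"grip":0.2},{"tx":-0.001,"ty":-0.001,"tz":0.008,"wx":0,"wy":0,"wz":0,"grip":0.2},{"tx":-0.001,"ty":-0.001,"tz":0.008,"wx":0,"wy":0,"wz":0,"grip":0.2},{"tx":-0.001,"ty":-0.001,"tz":0.008,"wx":0,"wy":0,"wz":0,"grip":0.2}]}}

```text
time: 4.82
eef_pos: [0.5347, -0.2839, 0.1132]
tool_rot: [-2.221, -2.221, 0.001]
ft_force: [-0.6, -0.4, -0.5]
width: 0.0464
finger_force: 61.6
```

>>> {"op": "play_rows", "data": {"rows": [{"tx":0,"ty":0,"tz":-0.03,"wx":0,"wy":0,"wz":0,"grip":0.2},{"tx":0,"ty":0,"tz":-0.06,"wx":0,"wy":0,"wz":0,"grip":0.2},{"tx":0,"ty":0,"tz":-0.1,"wx":0,"wy":0,"wz":0,"grip":0.2},{"tx":0,"ty":0,"tz":-0.14,"wx":0,"wy":0,"wz":0,"grip":0.2},{"tx":0,"ty":0,"tz":-0.16,"wx":0,"wy":0,"wz":0,"grip":0.2},{"tx":0.02,"ty":0,"tz":-0.16,"wx":0,"wy":0,"wz":0,"grip":0.2},{"tx":0.05,"ty":0,"tz":-0.16,"wx":0,"wy":0,"wz":0,"grip":0.2},{"tx":0.09,"ty":-0.01,"tz":-0.16,"wx":0,"wy":0,"wz":0,"grip":0.2},{"tx":0.13,"ty":-0.015,"tz":-0.16,"wx":0,"wy":0,"wz":0,"grip":0.2},{"tx":0.17,"ty":-0.02,"tz":-0.16,"wx":0,"wy":0,"wz":0,"grip":0.2},{"tx":0.21,"ty":-0.025,"tz":-0.16,"wx":0,"wy":0,"wz":0,"grip":0.2},{"tx":0.25,"ty":-0.03,"tz":-0.16,"wx":0,"wy":0,"wz":0,"grip":0.2},{"tx":0.29,"ty":-0.035,"tz":-0.16,"wx":0,"wy":0,"wz":0,"grip":0.2},{"tx":0.33,"ty":-0.04,"tz":-0.16,"wx":0,"wy":0,"wz":0,"grip":0.2},{"tx":0.37,"ty":-0.045,"tz":-0.16,"wx":0,"wy":0,"wz":0,"grip":0.2},{"tx":0.41,"ty":-0.05,"tz":-0.16,"wx":0,"wy":0,"wz":0,"grip":0.2},{"tx":0.45,"ty":-0.055,"tz":-0.16,"wx":0,"wy":0,"wz":0,"grip":0.2},{"tx":0.49,"ty":-0.06,"tz":-0.16,"wx":0,"wy":0,"wz":0,"grip":0.2},{"tx":0.49,"ty":-0.06,"tz":-0.16,"wx":0,"wy":0,"wz":0,"grip":0.2}]}}

```text
time: 6.4
eef_pos: [0.4729, 0.2176, 0.2744]
tool_rot: [-2.203, -2.233, -0.013]
ft_force: [-0.7, 2.1, -0.9]
width: 0.0467
finger_force: 62.6
```

>>> {"op": "play_rows", "data": {"rows": [{"tx":0.03,"ty":-0.003,"tz":0,"wx":0,"wy":0,"wz":0,"grip":0.2},{"tx":0.06,"ty":-0.007,"tz":0,"wx":0,"wy":0,"wz":0,"grip":0.2},{"tx":0.09,"ty":-0.01,"tz":0,"wx":0,"wy":0,"wz":0,"grip":0.2},{"tx":0.108,"ty":-0.011,"tz":0,"wx":0,"wy":0,"wz":0,"grip":0.2},{"tx":0.108,"ty":-0.011,"tz":0.02,"wx":0,"wy":0,"wz":0,"grip":0.2},{"tx":0.108,"ty":-0.011,"tz":0.05,"wx":0,"wy":0,"wz":0,"grip":0.2},{"tx":0.108,"ty":-0.011,"tz":0.08,"wx":0,"wy":0,"wz":0,"grip":0.2},{"tx":0.108,"ty":-0.011,"tz":0.1,"wx":0,"wy":0,"wz":0,"grip":0.2},{"tx":0.108,"ty":-0.011,"tz":0.1,"wx":0,"wy":0,"wz":0,"grip":0.2},{"tx":0.108,"ty":-0.011,"tz":0.1,"wx":0,"wy":0,"wz":0,"grip":0.2},{"tx":0.108,"ty":-0.011,"tz":0.1,"wx":0,"wy":0,"wz":0,"grip":0.2}]}}

```text
time: 7.32
eef_pos: [0.4647, 0.3149, 0.1744]
tool_rot: [-2.221, -2.221, -0.003]
ft_force: [0.2, 1.3, -1.6]
width: 0.0466
finger_force: 62.6
```

```bash
python3 - <<'E'
from h import *
for n in ["scene","top"]:
    c=cam(n);save(c,n+"1.png"); P=cloud(c)
    q=P.reshape(-1,3); q=q[(np.hypot(q[:,0]-.464,q[:,1]-.314)<.045)&(q[:,2]>.045)]
    for z in np.arange(.06,.19,.02):
        s=q[(q[:,2]>z)&(q[:,2]<z+.02)]
        if len(s)>8: print(n,round(z,2),np.round(s.mean(0),4),len(s))
a=cv2.imread("pics/scene1.png")[60:300,80:400]; cv2.imwrite("pics/s1c.png",cv2.resize(a,(640,480)))
E
```

```text
scene 0.06 [0.4452 0.3198 0.0725] 142
scene 0.08 [0.4439 0.3198 0.0906] 121
scene 0.1 [0.4466 0.3193 0.1102] 158
scene 0.12 [0.4502 0.3179 0.1292] 140
scene 0.14 [0.4506 0.3181 0.1495] 91
scene 0.16 [0.4493 0.3231 0.1708] 86
scene 0.18 [0.4439 0.3235 0.1906] 113
top 0.06 [0.4595 0.2924 0.074 ] 84
top 0.08 [0.4583 0.2927 0.0928] 35
top 0.1 [0.4615 0.2968 0.1103] 112
top 0.12 [0.461  0.2983 0.1292] 94
top 0.14 [0.4611 0.2974 0.1465] 24
top 0.16 [0.4689 0.2952 0.1757] 19
top 0.18 [0.4612 0.2985 0.1884] 72
```

View pics/s1c.png

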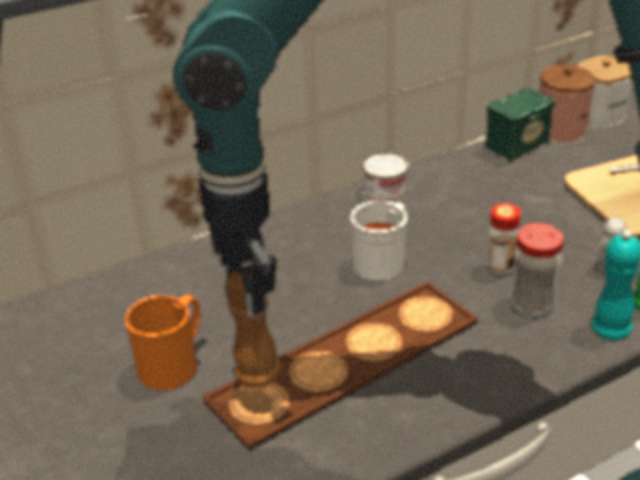

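The picture (crop of scene) shows the brown mill hanging upright over the end coaster at crop pixel (260,400), next to the orange mug. Lowering it now.

>>> {"op": "play_rows", "data": {"rows": [{"tx":0,"ty":0,"tz":0.02,"wx":0,"wy":0,"wz":0,"grip":0.2},{"tx":0,"ty":0,"tz":0.035,"wx":0,"wy":0,"wz":0,"grip":0.2},{"tx":0,"ty":0,"tz":0.042,"wx":0,"wy":0,"wz":0,"grip":0.2},{"tx":0,"ty":0,"tz":0.046,"wx":0,"wy":0,"wz":0,"grip":0.2},{"tx":0,"ty":0,"tz":0.048,"wx":0,"wy":0,"wz":0,"grip":0.2},{"tx":0,"ty":0,"tz":0.048,"wx":0,"wy":0,"wz":0,"grip":0.2},{"tx":0,"ty":0,"tz":0.048,"wx":0,"wy":0,"wz":0,"grip":0.2},{"tx":0,"ty":0,"tz":0.048,"wx":0,"wy":0,"wz":0,"grip":0.2}]}}

```text
time: 8.08
eef_pos: [0.4644, 0.3146, 0.1261]
tool_rot: [2.221, 2.221, 0.002]
ft_force: [-0.5, -0.7, -1.7]
width: 0.0463
finger_force: 62.6
```

>>> {"op": "play_rows", "data": {"rows": [{"tx":0,"ty":0,"tz":0.001,"wx":0,"wy":0,"wz":0,"grip":0.2},{"tx":0,"ty":0,"tz":0.0015,"wx":0,"wy":0,"wz":0,"grip":0.2},{"tx":0,"ty":0,"tz":0.0015,"wx":0,"wy":0,"wz":0,"grip":0.2}]}}

```text
time: 8.33
eef_pos: [0.4646, 0.3148, 0.1251]
tool_rot: [2.221, 2.221, 0.003]
ft_force: [0.1, -1.1, 5.5]
width: 0.0465
finger_force: 63.6
```

>>> {"op": "play_rows", "data": {"rows": [{"tx":0,"ty":0,"tz":0.001,"wx":0,"wy":0,"wz":0,"grip":0.6},{"tx":0,"ty":0,"tz":0.001,"wx":0,"wy":0,"wz":0,"grip":0.7},{"tx":0,"ty":0,"tz":0.001,"wx":0,"wy":0,"wz":0,"grip":0.8},{"tx":0,"ty":0,"tz":0.001,"wx":0,"wy":0,"wz":0,"grip":0.9},{"tx":0,"ty":0,"tz":0.0,"wx":0,"wy":0,"wz":0,"grip":1},{"tx":0,"ty":0,"tz":-0.02,"wx":0,"wy":0,"wz":0,"grip":1},{"tx":0,"ty":0,"tz":-0.06,"wx":0,"wy":0,"wz":0,"grip":1},{"tx":0,"ty":0,"tz":-0.1,"wx":0,"wy":0,"wz":0,"grip":1},{"tx":0,"ty":0,"tz":-0.13,"wx":0,"wy":0,"wz":0,"grip":1},{"tx":-0.04,"ty":-0.005,"tz":-0.13,"wx":0,"wy":0,"wz":0,"grip":1},{"tx":-0.08,"ty":-0.01,"tz":-0.13,"wx":0,"wy":0,"wz":0,"grip":1},{"tx":-0.12,"ty":-0.01,"tz":-0.13,"wx":0,"wy":0,"wz":0,"grip":1},{"tx":-0.16,"ty":-0.01,"tz":-0.13,"wx":0,"wy":0,"wz":0,"grip":1},{"tx":-0.2,"ty":-0.01,"tz":-0.13,"wx":0,"wy":0,"wz":0,"grip":1},{"tx":-0.24,"ty":-0.02,"tz":-0.13,"wx":0,"wy":0,"wz":0,"grip":1},{"tx":-0.28,"ty":-0.02,"tz":-0.13,"wx":0,"wy":0,"wz":0,"grip":1},{"tx":-0.32,"ty":-0.03,"tz":-0.13,"wx":0,"wy":0,"wz":0,"grip":1},{"tx":-0.36,"ty":-0.03,"tz":-0.13,"wx":0,"wy":0,"wz":0,"grip":1},{"tx":-0.4,"ty":-0.03,"tz":-0.13,"wx":0,"wy":0,"wz":0,"grip":1},{"tx":-0.436,"ty":-0.031,"tz":-0.13,"wx":0,"wy":0,"wz":0,"grip":1}]}}

```text
time: 10.0
eef_pos: [0.4325, -0.1244, 0.2541]
tool_rot: [2.222, 2.22, -0.0]
ft_force: [0.8, 0.8, 0.0]
width: 0.085
finger_force: 0.0
```

>>> {"op": "play_rows", "data": {"rows": [{"tx":0,"ty":0,"tz":0,"wx":0,"wy":0,"wz":0,"grip":1},{"tx":0,"ty":0,"tz":0,"wx":0,"wy":0,"wz":0,"grip":1},{"tx":0,"ty":0,"tz":0,"wx":0,"wy":0,"wz":0,"grip":1}]}}

```text
time: 10.25
eef_pos: [0.4329, -0.1214, 0.2538]
tool_rot: [-2.221, -2.221, -0.0]
ft_force: [0.8, 0.5, 0.3]
width: 0.0856
finger_force: 0.0
```

```bash
python3 - <<'E'
from h import *
print(manip.observe()["eef_pos"])
for n in ["scene","top"]:
    c=cam(n); P=cloud(c); print(n,axis(P,(.464,.314),.140,.170,.024,.153))
    q=P.reshape(-1,3); q=q[(np.hypot(q[:,0]-.464,q[:,1]-.314)<.03)&(q[:,2]>.172)]; print(q.mean(0),q[:,2].max())
E
```

```text
[ 0.43287797 -0.12138821  0.2537713 ]
scene (array([0.46581278, 0.31382648]), 272, np.float64(0.0020639907970022384))
[0.46335616 0.31541683 0.17804369] 0.18332997804800144
top (array([0.46592465, 0.31497243]), 363, np.float64(0.002516492590387494))
[0.46524544 0.31286654 0.17882278] 0.1831310609512521
```

>>> {"op": "play_rows", "data": {"rows": [{"tx":0,"ty":0.001,"tz":0.04,"wx":0,"wy":0,"wz":0,"grip":1},{"tx":0,"ty":0.001,"tz":0.08,"wx":0,"wy":0,"wz":0,"grip":1},{"tx":0,"ty":0.001,"tz":0.11,"wx":0,"wy":0,"wz":0,"grip":1},{"tx":0,"ty":0.001,"tz":0.13,"wx":0,"wy":0,"wz":0,"grip":1},{"tx":0,"ty":0.001,"tz":0.15,"wx":0,"wy":0,"wz":0,"grip":1},{"tx":0,"ty":0.001,"tz":0.168,"wx":0,"wy":0,"wz":0,"grip":1},{"tx":0,"ty":0.001,"tz":0.168,"wx":0,"wy":0,"wz":0,"grip":1},{"tx":0,"ty":0.001,"tz":0.168,"wx":0,"wy":0,"wz":0,"grip":0.9},{"tx":0,"ty":0.001,"tz":0.168,"wx":0,"wy":0,"wz":0,"grip":0.8},{"tx":0,"ty":0.001,"tz":0.168,"wx":0,"wy":0,"wz":0,"grip":0.7},{"tx":0,"ty":0.001,"tz":0.168,"wx":0,"wy":0,"wz":0,"grip":0.6},{"tx":0,"ty":0.001,"tz":0.168,"wx":0,"wy":0,"wz":0,"grip":0.5},{"tx":0,"ty":0.001,"tz":0.168,"wx":0,"wy":0,"wz":0,"grip":0.4},{"tx":0,"ty":0.001,"tz":0.168,"wx":0,"wy":0,"wz":0,"grip":0.4},{"tx":0,"ty":0.001,"tz":0.168,"wx":0,"wy":0,"wz":0,"grip":0.4},{"tx":0,"ty":0.001,"tz":0.168,"wx":0,"wy":0,"wz":0,"grip":0.4}]}}

```text
time: 11.68
eef_pos: [0.434, -0.1217, 0.0871]
tool_rot: [2.22, 2.221, 0.001]
ft_force: [-2.5, 1.6, 6.3]
width: 0.0609
finger_force: 64.2
```

>>> {"op": "play_rows", "data": {"rows": [{"tx":0,"ty":0,"tz":-0.02,"wx":0,"wy":0,"wz":0,"grip":0.4},{"tx":0,"ty":0,"tz":-0.05,"wx":0,"wy":0,"wz":0,"grip":0.4},{"tx":0,"ty":0,"tz":-0.08,"wx":0,"wy":0,"wz":0,"grip":0.4},{"tx":0,"ty":0,"tz":-0.1,"wx":0,"wy":0,"wz":0,"grip":0.4},{"tx":0.02,"ty":0,"tz":-0.1,"wx":0,"wy":0,"wz":0,"grip":0.4},{"tx":0.05,"ty":0.01,"tz":-0.1,"wx":0,"wy":0,"wz":0,"grip":0.4},{"tx":0.09,"ty":0.01,"tz":-0.1,"wx":0,"wy":0,"wz":0,"grip":0.4},{"tx":0.13,"ty":0.01,"tz":-0.1,"wx":0,"wy":0,"wz":0,"grip":0.4},{"tx":0.17,"ty":0.02,"tz":-0.1,"wx":0,"wy":0,"wz":0,"grip":0.4},{"tx":0.21,"ty":0.02,"tz":-0.1,"wx":0,"wy":0,"wz":0,"grip":0.4},{"tx":0.25,"ty":0.03,"tz":-0.1,"wx":0,"wy":0,"wz":0,"grip":0.4},{"tx":0.28,"ty":0.03,"tz":-0.1,"wx":0,"wy":0,"wz":0,"grip":0.4},{"tx":0.31,"ty":0.039,"tz":-0.1,"wx":0,"wy":0,"wz":0,"grip":0.4},{"tx":0.33,"ty":0.039,"tz":-0.1,"wx":0,"wy":0,"wz":0,"grip":0.4},{"tx":0.34,"ty":0.039,"tz":-0.1,"wx":0,"wy":0,"wz":0,"grip":0.4},{"tx":0.34,"ty":0.039,"tz":-0.1,"wx":0,"wy":0,"wz":0,"grip":0.4},{"tx":0.34,"ty":0.039,"tz":-0.07,"wx":0,"wy":0,"wz":0,"grip":0.4},{"tx":0.34,"ty":0.039,"tz":-0.05,"wx":0,"wy":0,"wz":0,"grip":0.4},{"tx":0.34,"ty":0.039,"tz":-0.04,"wx":0,"wy":0,"wz":0,"grip":0.4},{"tx":0.34,"ty":0.039,"tz":-0.04,"wx":0,"wy":0,"wz":0,"grip":0.4}]}}

```text
time: 13.35
eef_pos: [0.4711, 0.2147, 0.1237]
tool_rot: [-2.223, -2.219, 0.011]
ft_force: [-1.5, -0.8, -3.4]
width: 0.0611
finger_force: 66.8
```

>>> {"op": "play_rows", "data": {"rows": [{"tx":0,"ty":0,"tz":0,"wx":0,"wy":0,"wz":0,"grip":0.4},{"tx":0,"ty":0,"tz":0,"wx":0,"wy":0,"wz":0,"grip":0.4},{"tx":0,"ty":0,"tz":0,"wx":0,"wy":0,"wz":0,"grip":0.4}]}}

```text
time: 13.6
eef_pos: [0.4739, 0.2182, 0.127]
tool_rot: [2.222, 2.22, 0.004]
ft_force: [0.7, -0.3, -3.6]
width: 0.0608
finger_force: 66.8
```

```bash
python3 - <<'E'
from h import *
for n in ["scene","top"]:
    c=cam(n); P=cloud(c); print(n,axis(P,(.473,.2195),.055,.135,.034))
    print(axis(P,(.473,.2195),.06,.09,.034)[0],axis(P,(.473,.2195),.10,.13,.034)[0])
E
```

```text
scene (array([0.4769058 , 0.21721969]), 584, np.float64(0.0016729927528284644))
[0.47686742 0.21707475] [0.47694445 0.21746328]
top (array([0.4740208 , 0.22146172]), 54, np.float64(0.0008275901082317234))
[0.47357398 0.22182222] [0.4746578  0.22067957]
```

>>> {"op": "play_rows", "data": {"rows": [{"tx":0,"ty":-0.001,"tz":0.01,"wx":0,"wy":0,"wz":0,"grip":0.4},{"tx":0,"ty":-0.001,"tz":0.018,"wx":0,"wy":0,"wz":0,"grip":0.4},{"tx":0,"ty":-0.001,"tz":0.023,"wx":0,"wy":0,"wz":0,"grip":0.4},{"tx":0,"ty":-0.001,"tz":0.026,"wx":0,"wy":0,"wz":0,"grip":0.4},{"tx":0,"ty":-0.001,"tz":0.0275,"wx":0,"wy":0,"wz":0,"grip":0.4},{"tx":0,"ty":-0.001,"tz":0.0275,"wx":0,"wy":0,"wz":0,"grip":0.4},{"tx":0,"ty":-0.001,"tz":0.0275,"wx":0,"wy":0,"wz":0,"grip":0.4}]}}

```text
time: 14.28
eef_pos: [0.4711, 0.2181, 0.0992]
tool_rot: [2.221, 2.222, -0.003]
ft_force: [-4.4, -1.2, 10.7]
width: 0.0611
finger_force: 68.5
```

>>> {"op": "play_rows", "data": {"rows": [{"tx":0,"ty":0,"tz":-0.001,"wx":0,"wy":0,"wz":0,"grip":0.8},{"tx":0,"ty":0,"tz":-0.001,"wx":0,"wy":0,"wz":0,"grip":0.85},{"tx":0,"ty":0,"tz":-0.001,"wx":0,"wy":0,"wz":0,"grip":0.9},{"tx":0,"ty":0,"tz":-0.001,"wx":0,"wy":0,"wz":0,"grip":1},{"tx":0,"ty":0,"tz":-0.001,"wx":0,"wy":0,"wz":0,"grip":1},{"tx":0,"ty":0,"tz":-0.03,"wx":0,"wy":0,"wz":0,"grip":1},{"tx":0,"ty":0,"tz":-0.07,"wx":0,"wy":0,"wz":0,"grip":1},{"tx":0,"ty":0,"tz":-0.11,"wx":0,"wy":0,"wz":0,"grip":1},{"tx":-0.04,"ty":0,"tz":-0.12,"wx":0,"wy":0,"wz":0,"grip":1},{"tx":-0.08,"ty":0.01,"tz":-0.12,"wx":0,"wy":0,"wz":0,"grip":1},{"tx":-0.12,"ty":0.015,"tz":-0.12,"wx":0,"wy":0,"wz":0,"grip":1},{"tx":-0.16,"ty":0.02,"tz":-0.12,"wx":0,"wy":0,"wz":0,"grip":1},{"tx":-0.2,"ty":0.03,"tz":-0.12,"wx":0,"wy":0,"wz":0,"grip":1},{"tx":-0.24,"ty":0.04,"tz":-0.12,"wx":0,"wy":0,"wz":0,"grip":1},{"tx":-0.28,"ty":0.045,"tz":-0.12,"wx":0,"wy":0,"wz":0,"grip":1},{"tx":-0.32,"ty":0.05,"tz":-0.12,"wx":0,"wy":0,"wz":0,"grip":1},{"tx":-0.355,"ty":0.057,"tz":-0.12,"wx":0,"wy":0,"wz":0,"grip":1},{"tx":-0.355,"ty":0.057,"tz":-0.12,"wx":0,"wy":0,"wz":0,"grip":1},{"tx":-0.355,"ty":0.057,"tz":-0.12,"wx":0,"wy":0,"wz":0,"grip":1},{"tx":-0.355,"ty":0.057,"tz":-0.12,"wx":0,"wy":0,"wz":0,"grip":1}]}}

```text
time: 15.95
eef_pos: [0.5287, -0.1362, 0.218]
tool_rot: [-2.221, -2.221, -0.0]
ft_force: [0.3, 0.2, -0.4]
width: 0.0854
finger_force: 0.0
```

```bash
python3 - <<'E'
from h import *
for n in ["scene","top"]:
    c=cam(n); P=cloud(c); print(n,axis(P,(.473,.2195),.03,.10,.034))
    q=P.reshape(-1,3); q=q[(np.hypot(*(q[:,:2]-(.473,.2195)).T)<.04)&(q[:,2]>.13)]; print(n,"disc",np.round((np.percentile(q,2,0)+np.percentile(q,98,0))/2,4))
    if n=="top": save(c,"top2.png")
E
```

```text
scene (array([0.47360954, 0.21695149]), 483, np.float64(0.0015880300583925619))
scene disc [0.4679 0.2202 0.1361]
top (array([0.47166942, 0.22173631]), 86, np.float64(0.000873036559361227))
top disc [0.4701 0.2179 0.1358]
```

>>> {"op": "play_rows", "data": {"rows": [{"tx":-0.001,"ty":0.001,"tz":0.04,"wx":0,"wy":0,"wz":0,"grip":1},{"tx":-0.001,"ty":0.001,"tz":0.08,"wx":0,"wy":0,"wz":0,"grip":1},{"tx":-0.001,"ty":0.001,"tz":0.11,"wx":0,"wy":0,"wz":0,"grip":1},{"tx":-0.001,"ty":0.001,"tz":0.13,"wx":0,"wy":0,"wz":0,"grip":1},{"tx":-0.001,"ty":0.001,"tz":0.148,"wx":0,"wy":0,"wz":0,"grip":1},{"tx":-0.001,"ty":0.001,"tz":0.148,"wx":0,"wy":0,"wz":0,"grip":1},{"tx":-0.001,"ty":0.001,"tz":0.148,"wx":0,"wy":0,"wz":0,"grip":1},{"tx":-0.001,"ty":0.001,"tz":0.148,"wx":0,"wy":0,"wz":0,"grip":0.8},{"tx":-0.001,"ty":0.001,"tz":0.148,"wx":0,"wy":0,"wz":0,"grip":0.7},{"tx":-0.001,"ty":0.001,"tz":0.148,"wx":0,"wy":0,"wz":0,"grip":0.6},{"tx":-0.001,"ty":0.001,"tz":0.148,"wx":0,"wy":0,"wz":0,"grip":0.5},{"tx":-0.001,"ty":0.001,"tz":0.148,"wx":0,"wy":0,"wz":0,"grip":0.4},{"tx":-0.001,"ty":0.001,"tz":0.148,"wx":0,"wy":0,"wz":0,"grip":0.3},{"tx":-0.001,"ty":0.001,"tz":0.148,"wx":0,"wy":0,"wz":0,"grip":0.2},{"tx":-0.001,"ty":0.001,"tz":0.148,"wx":0,"wy":0,"wz":0,"grip":0.2},{"tx":-0.001,"ty":0.001,"tz":0.148,"wx":0,"wy":0,"wz":0,"grip":0.2},{"tx":-0.001,"ty":0.001,"tz":0.148,"wx":0,"wy":0,"wz":0,"grip":0.2},{"tx":-0.001,"ty":0.001,"tz":0.148,"wx":0,"wy":0,"wz":0,"grip":0.2}]}}

```text
time: 17.55
eef_pos: [0.5306, -0.1381, 0.0718]
tool_rot: [2.221, 2.22, 0.001]
ft_force: [-1.2, 0.2, 6.3]
width: 0.0434
finger_force: 59.9
```

>>> {"op": "play_rows", "data": {"rows": [{"tx":0,"ty":0,"tz":-0.02,"wx":0,"wy":0,"wz":0,"grip":0.2},{"tx":0,"ty":0,"tz":-0.05,"wx":0,"wy":0,"wz":0,"grip":0.2},{"tx":0,"ty":0,"tz":-0.09,"wx":0,"wy":0,"wz":0,"grip":0.2},{"tx":0,"ty":-0.01,"tz":-0.12,"wx":0,"wy":0,"wz":0,"grip":0.2},{"tx":0.02,"ty":-0.03,"tz":-0.12,"wx":0,"wy":0,"wz":0,"grip":0.2},{"tx":0.05,"ty":-0.047,"tz":-0.12,"wx":0,"wy":0,"wz":0,"grip":0.2},{"tx":0.09,"ty":-0.047,"tz":-0.12,"wx":0,"wy":0,"wz":0,"grip":0.2},{"tx":0.13,"ty":-0.047,"tz":-0.12,"wx":0,"wy":0,"wz":0,"grip":0.2},{"tx":0.17,"ty":-0.047,"tz":-0.12,"wx":0,"wy":0,"wz":0,"grip":0.2},{"tx":0.2,"ty":-0.047,"tz":-0.12,"wx":0,"wy":0,"wz":0,"grip":0.2},{"tx":0.23,"ty":-0.047,"tz":-0.12,"wx":0,"wy":0,"wz":0,"grip":0.2},{"tx":0.25,"ty":-0.047,"tz":-0.12,"wx":0,"wy":0,"wz":0,"grip":0.2},{"tx":0.262,"ty":-0.047,"tz":-0.12,"wx":0,"wy":0,"wz":0,"grip":0.2},{"tx":0.262,"ty":-0.047,"tz":-0.12,"wx":0,"wy":0,"wz":0,"grip":0.2},{"tx":0.262,"ty":-0.047,"tz":-0.09,"wx":0,"wy":0,"wz":0,"grip":0.2},{"tx":0.262,"ty":-0.047,"tz":-0.06,"wx":0,"wy":0,"wz":0,"grip":0.2},{"tx":0.262,"ty":-0.047,"tz":-0.04,"wx":0,"wy":0,"wz":0,"grip":0.2},{"tx":0.262,"ty":-0.047,"tz":-0.04,"wx":0,"wy":0,"wz":0,"grip":0.2},{"tx":0.262,"ty":-0.047,"tz":-0.04,"wx":0,"wy":0,"wz":0,"grip":0.2},{"tx":0.262,"ty":-0.047,"tz":-0.04,"wx":0,"wy":0,"wz":0,"grip":0.2}]}}

```text
time: 19.22
eef_pos: [0.4838, 0.1232, 0.1111]
tool_rot: [2.223, 2.219, 0.001]
ft_force: [0.1, 0.4, -1.3]
width: 0.043
finger_force: 61.4
```

```bash
python3 - <<'E'
from h import *
for n in ["scene","top"]:
    c=cam(n); P=cloud(c); print(n,axis(P,(.483,.125),.055,.10,.021))
    q=P.reshape(-1,3)
    g=(.471,.219)
    if n=="scene": cv2.imwrite("pics/s2c.png",cv2.resize(c["pixels"][60:300,80:400,::-1],(640,480)))
E
```

```text
scene (array([0.4818918 , 0.12466999]), 207, np.float64(0.0014108026881039296))
top (array([0.483, 0.125]), 0, np.float64(nan))h.py:18: RuntimeWarning: Mean of empty slice.
  s=least_squares(f,guess,loss="soft_l1",f_scale=.002); return s.x,len(q),np.abs(s.fun).mean()
  ret = ret.dtype.type(ret / rcount)
```

View pics/s2c.png

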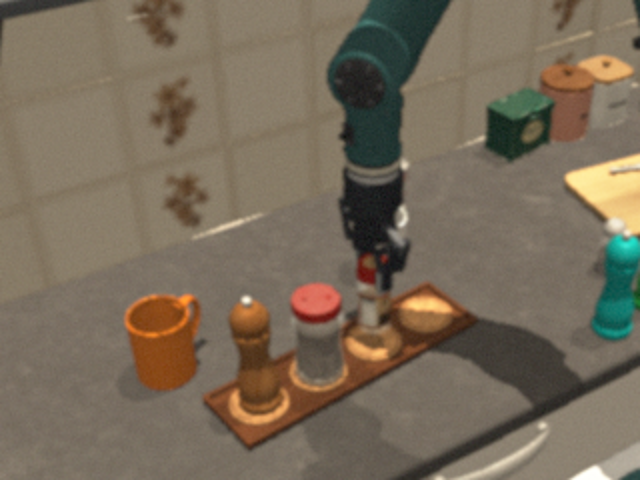

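The mill (258,405) and jar (318,375) stand centred on their coasters. The spice jar hangs upright over the third coaster at (373,340). Lowering it.

>>> {"op": "play_rows", "data": {"rows": [{"tx":0.001,"ty":0,"tz":0.01,"wx":0,"wy":0,"wz":0,"grip":0.2},{"tx":0.001,"ty":0,"tz":0.018,"wx":0,"wy":0,"wz":0,"grip":0.2},{"tx":0.001,"ty":0,"tz":0.023,"wx":0,"wy":0,"wz":0,"grip":0.2},{"tx":0.001,"ty":0,"tz":0.026,"wx":0,"wy":0,"wz":0,"grip":0.2},{"tx":0.001,"ty":0,"tz":0.027,"wx":0,"wy":0,"wz":0,"grip":0.2},{"tx":0.001,"ty":0,"tz":0.027,"wx":0,"wy":0,"wz":0,"grip":0.2},{"tx":0.001,"ty":0,"tz":0.027,"wx":0,"wy":0,"wz":0,"grip":0.2}]}}

```text
time: 19.9
eef_pos: [0.4825, 0.1252, 0.0838]
tool_rot: [2.221, 2.222, -0.002]
ft_force: [-1.8, -0.1, 7.9]
width: 0.0431
finger_force: 62.5
```

>>> {"op": "play_rows", "data": {"rows": [{"tx":0,"ty":0,"tz":0,"wx":0,"wy":0,"wz":0,"grip":0.6},{"tx":0,"ty":0,"tz":0,"wx":0,"wy":0,"wz":0,"grip":0.7},{"tx":0,"ty":0,"tz":0,"wx":0,"wy":0,"wz":0,"grip":0.8},{"tx":0,"ty":0,"tz":0,"wx":0,"wy":0,"wz":0,"grip":0.8},{"tx":0,"ty":0,"tz":-0.03,"wx":0,"wy":0,"wz":0,"grip":0.8},{"tx":0,"ty":0,"tz":-0.07,"wx":0,"wy":0,"wz":0,"grip":0.8},{"tx":0,"ty":0,"tz":-0.11,"wx":0,"wy":0,"wz":0,"grip":0.8},{"tx":0,"ty":0,"tz":-0.14,"wx":0,"wy":0,"wz":0,"grip":0.8},{"tx":-0.04,"ty":0,"tz":-0.14,"wx":0,"wy":0,"wz":0,"grip":0.8},{"tx":-0.08,"ty":-0.01,"tz":-0.14,"wx":0,"wy":0,"wz":0,"grip":0.8},{"tx":-0.12,"ty":-0.01,"tz":-0.14,"wx":0,"wy":0,"wz":0,"grip":0.8},{"tx":-0.16,"ty":-0.02,"tz":-0.14,"wx":0,"wy":0,"wz":0,"grip":0.8},{"tx":-0.2,"ty":-0.02,"tz":-0.14,"wx":0,"wy":0,"wz":0,"grip":0.8},{"tx":-0.24,"ty":-0.03,"tz":-0.14,"wx":0,"wy":0,"wz":0,"grip":0.8},{"tx":-0.28,"ty":-0.03,"tz":-0.14,"wx":0,"wy":0,"wz":0,"grip":0.8},{"tx":-0.32,"ty":-0.04,"tz":-0.14,"wx":0,"wy":0,"wz":0,"grip":0.8},{"tx":-0.36,"ty":-0.04,"tz":-0.14,"wx":0,"wy":0,"wz":0,"grip":0.8},{"tx":-0.404,"ty":-0.044,"tz":-0.14,"wx":0,"wy":0,"wz":0,"grip":0.8},{"tx":-0.404,"ty":-0.044,"tz":-0.14,"wx":0,"wy":0,"wz":0,"grip":0.8},{"tx":-0.404,"ty":-0.044,"tz":-0.14,"wx":0,"wy":0,"wz":0,"grip":0.8}]}}

```text
time: 21.57
eef_pos: [0.4379, -0.2825, 0.2229]
tool_rot: [2.229, 2.213, -0.001]
ft_force: [-0.1, 1.5, -0.0]
width: 0.0683
finger_force: 0.0
```

>>> {"op": "play_rows", "data": {"rows": [{"tx":0,"ty":0,"tz":0,"wx":0,"wy":0,"wz":0,"grip":0.8},{"tx":0,"ty":0,"tz":0,"wx":0,"wy":0,"wz":0,"grip":0.8}]}}

```text
time: 21.73
eef_pos: [0.4392, -0.277, 0.2231]
tool_rot: [-2.218, -2.223, -0.001]
ft_force: [-0.1, 0.2, -0.4]
width: 0.0679
finger_force: 0.0
```

```bash
python3 - <<'E'
from h import *
for n in ["scene","top","wrist"]:
    c=cam(n); P=cloud(c)
    if n=="wrist": save(c,"wrist1.png")
    else: print(n,"spice",axis(P,(.483,.125),.03,.085,.021))
    print(n,axis(P,(.439,-.279),.015,.065,.022),axis(P,(.439,-.279),.073,.085,.017))
E
```

```text
scene spice (array([0.47951646, 0.12655078]), 253, np.float64(0.00143805117709492))
scene (array([ 0.43435837, -0.27842188]), 62, np.float64(0.0023927929864539423)) (array([ 0.44168265, -0.27884512]), 38, np.float64(0.002198390409215953))
top spice (array([0.4793383 , 0.12498145]), 26, np.float64(0.00027316009544156746))
top (array([ 0.43859492, -0.27989624]), 158, np.float64(0.001817363921200865)) (array([ 0.43913615, -0.2792498 ]), 92, np.float64(0.0027216187293177437))
wrist (array([ 0.43791067, -0.27954861]), 675, np.float64(0.0017361964280029202)) (array([ 0.43846588, -0.27838176]), 529, np.float64(0.0018602452852416824))
```

View pics/wrist1.png

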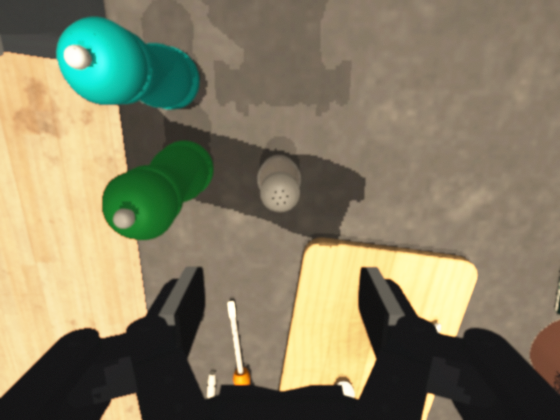

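>>> {"op": "play_rows", "data": {"rows": [{"tx":-0.002,"ty":-0.001,"tz":0.04,"wx":0,"wy":0,"wz":0,"grip":0.8},{"tx":-0.002,"ty":-0.001,"tz":0.08,"wx":0,"wy":0,"wz":0,"grip":0.8},{"tx":-0.002,"ty":-0.001,"tz":0.11,"wx":0,"wy":0,"wz":0,"grip":0.8},{"tx":-0.002,"ty":-0.001,"tz":0.13,"wx":0,"wy":0,"wz":0,"grip":0.8},{"tx":-0.002,"ty":-0.001,"tz":0.15,"wx":0,"wy":0,"wz":0,"grip":0.8},{"tx":-0.002,"ty":-0.001,"tz":0.17,"wx":0,"wy":0,"wz":0,"grip":0.8},{"tx":-0.002,"ty":-0.001,"tz":0.185,"wx":0,"wy":0,"wz":0,"grip":0.8},{"tx":-0.002,"ty":-0.001,"tz":0.195,"wx":0,"wy":0,"wz":0,"grip":0.8},{"tx":-0.002,"ty":-0.001,"tz":0.195,"wx":0,"wy":0,"wz":0,"grip":0.8},{"tx":-0.002,"ty":-0.001,"tz":0.195,"wx":0,"wy":0,"wz":0,"grip":0.8},{"tx":-0.002,"ty":-0.001,"tz":0.195,"wx":0,"wy":0,"wz":0,"grip":0.7},{"tx":-0.002,"ty":-0.001,"tz":0.195,"wx":0,"wy":0,"wz":0,"grip":0.6},{"tx":-0.002,"ty":-0.001,"tz":0.195,"wx":0,"wy":0,"wz":0,"grip":0.5},{"tx":-0.002,"ty":-0.001,"tz":0.195,"wx":0,"wy":0,"wz":0,"grip":0.4},{"tx":-0.002,"ty":-0.001,"tz":0.195,"wx":0,"wy":0,"wz":0,"grip":0.3},{"tx":-0.002,"ty":-0.001,"tz":0.195,"wx":0,"wy":0,"wz":0,"grip":0.2},{"tx":-0.002,"ty":-0.001,"tz":0.195,"wx":0,"wy":0,"wz":0,"grip":0.2},{"tx":-0.002,"ty":-0.001,"tz":0.195,"wx":0,"wy":0,"wz":0,"grip":0.2},{"tx":-0.002,"ty":-0.001,"tz":0.195,"wx":0,"wy":0,"wz":0,"grip":0.2},{"tx":-0.002,"ty":-0.001,"tz":0.195,"wx":0,"wy":0,"wz":0,"grip":0.2}]}}

```text
time: 23.55
eef_pos: [0.4379, -0.2813, 0.0298]
tool_rot: [2.221, 2.22, -0.001]
ft_force: [-1.7, 0.9, 9.9]
width: 0.0385
finger_force: 59.0
```

>>> {"op": "play_rows", "data": {"rows": [{"tx":0,"ty":0,"tz":-0.02,"wx":0,"wy":0,"wz":0,"grip":0.2},{"tx":0,"ty":0,"tz":-0.05,"wx":0,"wy":0,"wz":0,"grip":0.2},{"tx":0,"ty":0,"tz":-0.09,"wx":0,"wy":0,"wz":0,"grip":0.2},{"tx":0,"ty":0,"tz":-0.12,"wx":0,"wy":0,"wz":0,"grip":0.2},{"tx":0.02,"ty":0,"tz":-0.12,"wx":0,"wy":0,"wz":0,"grip":0.2},{"tx":0.05,"ty":0,"tz":-0.12,"wx":0,"wy":0,"wz":0,"grip":0.2},{"tx":0.09,"ty":0.01,"tz":-0.12,"wx":0,"wy":0,"wz":0,"grip":0.2},{"tx":0.13,"ty":0.02,"tz":-0.12,"wx":0,"wy":0,"wz":0,"grip":0.2},{"tx":0.17,"ty":0.03,"tz":-0.12,"wx":0,"wy":0,"wz":0,"grip":0.2},{"tx":0.21,"ty":0.04,"tz":-0.12,"wx":0,"wy":0,"wz":0,"grip":0.2},{"tx":0.25,"ty":0.05,"tz":-0.12,"wx":0,"wy":0,"wz":0,"grip":0.2},{"tx":0.28,"ty":0.054,"tz":-0.12,"wx":0,"wy":0,"wz":0,"grip":0.2},{"tx":0.3,"ty":0.054,"tz":-0.12,"wx":0,"wy":0,"wz":0,"grip":0.2},{"tx":0.312,"ty":0.054,"tz":-0.12,"wx":0,"wy":0,"wz":0,"grip":0.2},{"tx":0.312,"ty":0.054,"tz":-0.1,"wx":0,"wy":0,"wz":0,"grip":0.2},{"tx":0.312,"ty":0.054,"tz":-0.07,"wx":0,"wy":0,"wz":0,"grip":0.2},{"tx":0.312,"ty":0.054,"tz":-0.05,"wx":0,"wy":0,"wz":0,"grip":0.2},{"tx":0.312,"ty":0.054,"tz":-0.04,"wx":0,"wy":0,"wz":0,"grip":0.2},{"tx":0.312,"ty":0.054,"tz":-0.04,"wx":0,"wy":0,"wz":0,"grip":0.2},{"tx":0.312,"ty":0.054,"tz":-0.04,"wx":0,"wy":0,"wz":0,"grip":0.2}]}}

```text
time: 25.22
eef_pos: [0.4918, 0.0304, 0.0684]
tool_rot: [-2.222, -2.22, 0.001]
ft_force: [-0.0, -0.2, -1.2]
width: 0.0382
finger_force: 60.5
```

```bash
python3 - <<'E'
from h import *
print(manip.observe()["eef_pos"])
for n in ["scene","top"]:
    c=cam(n); P=cloud(c)
    q=P.reshape(-1,3); q=q[(np.hypot(q[:,0]-.4915,q[:,1]-.033)<.03)&(q[:,2]>.03)&(q[:,2]<.08)]; print(n,len(q),q[:,2].min() if len(q) else 0)
    if len(q)>20: print(axis(P,(.4915,.033),.04,.075,.021))
    if n=="scene": cv2.imwrite("pics/s3c.png",cv2.resize(c["pixels"][60:300,80:400,::-1],(640,480)))
E
```

```text
[0.49184815 0.03044206 0.06836173]
scene 149 0.038087713277403124
(array([0.49333399, 0.03493877]), 123, np.float64(0.0017065679169003297))
top 0 0
```

View pics/s3c.png

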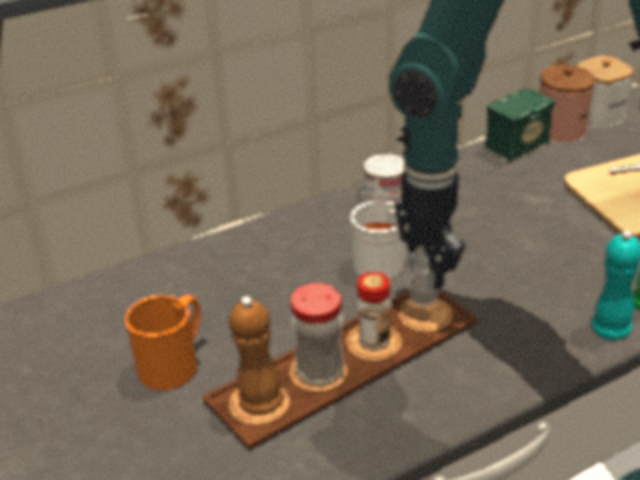

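The mill, jar and spice jar stand in order. The salt shaker hangs over the last coaster at (425,310). Lowering it.

>>> {"op": "play_rows", "data": {"rows": [{"tx":0,"ty":0,"tz":0.01,"wx":0,"wy":0,"wz":0,"grip":0.2},{"tx":0,"ty":0,"tz":0.018,"wx":0,"wy":0,"wz":0,"grip":0.2},{"tx":0,"ty":0,"tz":0.023,"wx":0,"wy":0,"wz":0,"grip":0.2},{"tx":0,"ty":0,"tz":0.0255,"wx":0,"wy":0,"wz":0,"grip":0.2},{"tx":0,"ty":0,"tz":0.0265,"wx":0,"wy":0,"wz":0,"grip":0.2},{"tx":0,"ty":0,"tz":0.0265,"wx":0,"wy":0,"wz":0,"grip":0.2},{"tx":0,"ty":0,"tz":0.0265,"wx":0,"wy":0,"wz":0,"grip":0.2}]}}

```text
time: 25.9
eef_pos: [0.4916, 0.031, 0.0419]
tool_rot: [-2.221, -2.221, 0.001]
ft_force: [-0.9, -0.5, 2.8]
width: 0.0384
finger_force: 61.2
```

Contact. I release, rise, and back off to the right.

>>> {"op": "play_rows", "data": {"rows": [{"tx":0,"ty":0,"tz":0.0005,"wx":0,"wy":0,"wz":0,"grip":0.5},{"tx":0,"ty":0,"tz":0.0005,"wx":0,"wy":0,"wz":0,"grip":0.6},{"tx":0,"ty":0,"tz":0,"wx":0,"wy":0,"wz":0,"grip":0.7},{"tx":0,"ty":0,"tz":0,"wx":0,"wy":0,"wz":0,"grip":0.8},{"tx":0,"ty":0,"tz":0,"wx":0,"wy":0,"wz":0,"grip":0.9},{"tx":0,"ty":0,"tz":-0.03,"wx":0,"wy":0,"wz":0,"grip":0.9},{"tx":0,"ty":0,"tz":-0.07,"wx":0,"wy":0,"wz":0,"grip":0.9},{"tx":0,"ty":0,"tz":-0.11,"wx":0,"wy":0,"wz":0,"grip":0.9},{"tx":0,"ty":0,"tz":-0.15,"wx":0,"wy":0,"wz":0,"grip":0.9},{"tx":0,"ty":0,"tz":-0.19,"wx":0,"wy":0,"wz":0,"grip":0.9},{"tx":-0.04,"ty":0,"tz":-0.2,"wx":0,"wy":0,"wz":0,"grip":0.9},{"tx":-0.08,"ty":0,"tz":-0.2,"wx":0,"wy":0,"wz":0,"grip":0.9},{"tx":-0.12,"ty":0,"tz":-0.2,"wx":0,"wy":0,"wz":0,"grip":0.9},{"tx":-0.16,"ty":0,"tz":-0.2,"wx":0,"wy":0,"wz":0,"grip":0.9},{"tx":-0.2,"ty":0,"tz":-0.2,"wx":0,"wy":0,"wz":0,"grip":0.9},{"tx":-0.22,"ty":0,"tz":-0.2,"wx":0,"wy":0,"wz":0,"grip":0.9},{"tx":-0.22,"ty":0,"tz":-0.2,"wx":0,"wy":0,"wz":0,"grip":0.9},{"tx":-0.22,"ty":0,"tz":-0.2,"wx":0,"wy":0,"wz":0,"grip":0.9}]}}

```text
time: 27.4
eef_pos: [0.4915, -0.1903, 0.2415]
tool_rot: [-2.225, -2.217, 0.0]
ft_force: [0.0, 0.9, 0.8]
width: 0.077
finger_force: 0.0
```

```bash
python3 - <<'E'
from h import *
for n in ["scene","top"]:
    c=cam(n); P=cloud(c); q=P.reshape(-1,3)
    print(n,"mill",axis(P,(.464,.314),.14,.17,.024,.153)[0],"jar",axis(P,(.472,.219),.03,.10,.034)[0],"spice",axis(P,(.482,.125),.103,.115,.0225)[0],axis(P,(.482,.125),.03,.085,.021)[0],"salt",axis(P,(.4915,.033),.03,.08,.022)[0],axis(P,(.4915,.033),.085,.097,.017)[0])
    for t in ["coaster_1","mug_1"]:
        for r in spotter.regions_of(n,t): 
            m=r["pixels"]&(c["range_z"]>0); print(t,round(r["conf"],2),np.median(P[m],0).round(3))
    cv2.imwrite(f"pics/{n}4.png",cv2.resize((c["pixels"][130:290,120:320] if n=="scene" else c["pixels"][120:270,130:330])[:,:,::-1],(800,600),interpolation=cv2.INTER_CUBIC))
E
```

```text
scene mill [0.46588205 0.31360855] jar [0.47334854 0.21674751] spice [0.48091619 0.12547522] [0.47947245 0.12656696] salt [0.49546179 0.03363372] [0.49486568 0.0340418 ]
coaster_1 0.66 [0.465 0.139 0.012]
coaster_1 0.66 [0.476 0.039 0.012]
coaster_1 0.59 [0.446 0.243 0.012]
coaster_1 0.54 [0.442 0.334 0.012]
mug_1 0.87 [0.621 0.022 0.063]
mug_1 0.64 [0.571 0.386 0.065]
top mill [0.46598203 0.3151536 ] jar [0.47157218 0.22177832] spice [0.4814729  0.12671677] [0.47941814 0.12505576] salt [0.49591365 0.03328933] [0.49485924 0.03411173]
coaster_1 0.89 [0.486 0.027 0.011]
coaster_1 0.72 [0.449 0.302 0.011]
coaster_1 0.57 [0.5   0.197 0.012]
coaster_1 0.56 [0.475 0.114 0.012]
mug_1 0.81 [0.639 0.015 0.057]
mug_1 0.56 [0.6   0.392 0.048]
```

View pics/scene4.png

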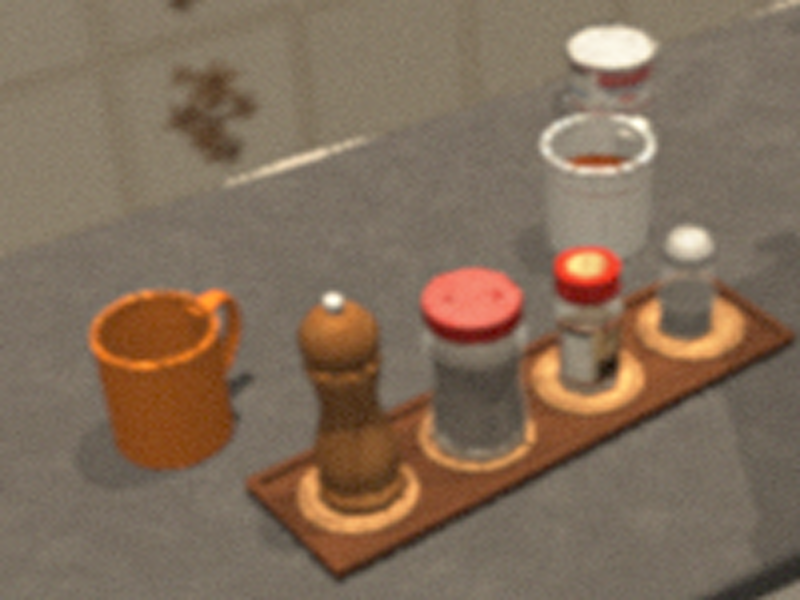

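View pics/top4.png

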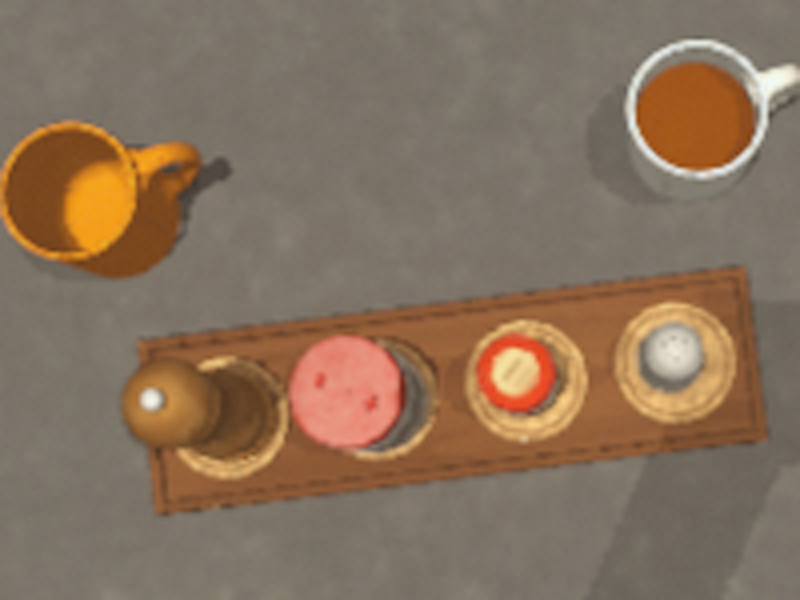

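All four stand upright within a few mm of their coaster centres, in the right order. The mugs at (70,190) and (695,115) in the last crop have not moved, and the arm is clear of everything.

```bash
python3 -c "
from plant import manip
print(manip.sign_off())"
```

```text
the job is handed in; nothing more can be done
None
```

I handed the job in at about 28 s: from the orange mug end, the pepper mill, jar, spice jar and salt shaker each stand upright within about 4 mm of their coaster's centre, nothing was knocked over, and the mugs were not touched.

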